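# Load a vial carton into a gravity roller lane and let it through the gate

## Robot

A 6-joint arm with a two-finger parallel gripper is mounted at the origin on a cart in front of the work surface, level with it; the furniture and walls round the work are solid. World frame = base frame: x ahead of the robot, y to its left, z up, the work surface at z = 0. Lengths are in mm, angles in rad, forces in N, time in s.
With the tool pointing down it reaches from about 275 to 750 mm from the base axis. Payload 10.2 kg.
Tool frame: the origin (TCP) lies at the very end of the fingers, on their centre line; the grasp point (between the pads) lies 19 mm behind it (ctrl.hold_point_z is the distance from the TCP to the grasp point, in mm); z points along the fingers, y is the direction in which the jaws open and shut (so a half turn about z gives the same grasp; the last joint's range is limited). The gripper opens to 85 mm and grips with 20 to 120 N. Pads are 22 mm wide; open, the fingers measure 114 mm over their backs; the gripper's body (76 mm by 85 mm) begins 54 mm behind the grasp point. The pads swing forward as they close: fully open they stand 13 mm farther back than shut.
Start: joints at [-1.469, 0.313, 1.498, -0, 1.331, -0.223], TCP at [167.525, -497.561, 231.294] pointing down, gripper open.
Joint ranges: [-2.94, 2.94], [-0.97, 2.17], [0.19, 2.56], [-1.23, 4.37], [0.02, 3.11], [-2.88, 2.88]. Speed limits (rad/s): [2.39, 2.39, 3.01, 3.14, 3.14, 3.14].

## Interface

Orientations are given as a unit quaternion [w, x, y, z].
In Python, from rig import readout, cams, workorder, spotter, ctrl gives the robot as it stands.
- The arm moves only by the tool step_arm, never from a script. Its argument "plan" is text: rows parted by semicolons, each of 5 numbers parted by spaces: the shift along the tool's x, y, z in cm, then the turn about the tool's z in degrees, then the opening in per cent of the stroke, from 0 (shut) to 100 (fully open). In form: x y z twist gripper; .... A call has 1 to 10 rows; each row is the pose to reach, as a shift and turn from the pose commanded when the call began, along the tool's axes at that moment; what a row does not reach only later rows make up. A row lasts 1/10 s, in which the tool goes at most 50 mm and 8.59 degrees, less where a joint would pass 70% of its speed; a pose out of reach is approached as far as the arm can. A call with a gripper value outside its range is refused whole. The fingers move at their own pace and stop on an object; "grip_force" is the grip in N (left out, the last holds). Time passes only in rows, so rows that repeat a pose let the fingers close. It gives the time, the measured TCP pose, the force and the opening at its end, in the units of the state.
- readout.sense(): the state, without advancing time (a new reading comes with each control period).
- cams.capture(name): name is "scene" or "top" or "wrist"; returns (picture, depth): 480x640x3 uint8, red, green, blue; 480x640 float32, mm along the optical axis (not along the pixel's ray), 0 where there is no reading.
- cams.camera_info(name): a dict with "vfov" (degrees; the focal length in pixels is half the picture's height over the tangent of half this angle, whatever the lens; pixels are square), "cx", "cy" (the principal point, pixels), "rvec" (rotation vector, rad) and "tvec" (3), from world to camera coordinates, as OpenCV has them. Camera axes: x right, y down, z forward; pixel columns grow to the right and rows downward; lengths in mm; the calibration is good to about 2 mm. The wrist camera is an equidistant fisheye: a pixel r from the principal point sees the ray r / f radians off the axis. A picture is of the moment at which its call begins: read the wrist's pose just before it. camera_info takes no time and is no camera call; for the wrist camera it gives the pose at the moment of the call.
- workorder.finish_job(): hands the job in, once; it reports no verdict.
Trained networks look in the newest picture that a camera, given by its name, has taken for a name from the list of things; names that differ only in an ending like _2 or _b are one class to them, and where a whole thing is asked for, a point or a joint stands for the part that bears it (a point fixed in the world has none). Each returns a list of dicts, best first, with "conf" (0 to 1); they miss things now and then, are a little off and sometimes report something else, mostly with a low value. They report only what shows in the picture. A call takes as long as a camera call.
- spotter.regions_of(camera, target): "pixels" (480x640 bool, what is visible of it) and "extent" ([centre column, centre row, width, height] in pixels, round what is visible of it).
The state is a dict: "time_s": time; "joints": joint angles; "dq": joint speeds; "tau": joint torques, N m; "eef_pos": TCP position; "ee_rot": TCP orientation; "force": force on the tool from outside, world axes, zero at the start; "wrist_torque": the same for the moment, N m; "grip_width": opening from 0.0 (shut) to 1.0 (fully open).
Only numpy, scipy, OpenCV 4.12 (cv2) and the standard library are available. Lean on these libraries where they do the work, as an engineer would, in place of code of your own. Each camera call takes 0.05 s, during which the arm holds its last target. There are 200 camera calls.

## Task

Without lifting it, push the cardboard carton sideways off the loading deck on to the sloped rollers until you feel it meet the far guide rail, so that it rolls down by itself between the rails and waits at the closed gate arm; press gently, so as not to crush it. Then twist the gate knob clockwise to its stop, hold it there until the carton has rolled past the arm to the end stop, and let go so that the gate springs closed behind it. Do not knock over the small bottle.

Things in the scene. Friction and masses are not known exactly. Their poses are not given: they have to be found in the camera images.
- lane: Lane fixed to the desk: free-turning grey rollers, y = -49 to 73. Origin on the desk; x points down the lane, y across it, z up. In this frame (mm) the roller tops lie on z = 80 - 0.15 x, x = -195 to 250. Two guide rails, 99 apart inside, are clamped as a pair: far one (30 above rollers) anywhere from y = 49.5 to 67.5: see or feel where; near one (18 above) from x = -12 on, flared before. Smooth, friction 0.3.
- deck_edge (a point): Middle of the level loading deck's inner edge, at lane (-110, -49, 109) mm, axes as the lane's. Deck top z = 109, lane x = -202 to -55, y = -189 to -49. An upright cheek bounds it down the lane (face x = -55, top z = 134). The edge lies 1 to 21 mm above the rollers: only when pushed past it and home against the far rail can the carton roll in between the rails.
- lane_stop (a point): Foot of the upright end stop's face on the rollers' centre line, at lane (250, 0, 42) mm; the stop's top is at z = 102 mm.
- carton: Closed cardboard carton, paper tape over its top; 88 mm long (its x, down the lane), 95 wide (its y, across the lane: 4 mm play between the rails), 60 tall, 0.2 to 0.45 kg. Origin: centre of its underside. Starts on the deck, a little askew. Rests at the gate with its origin near lane x = 3 mm, at the end stop near x = 198. Crushed if pressed with more than 25 N: push at 20 mm/s or less.
- gate (a joint): Angle of the spring-return gate, rad: 0 closed (arm straight across the lane), 1.35 at its stop (arm alongside the lane, carton can pass from about 1.25 on). Grows as the knob is turned clockwise seen from above. The spring resists with 0.24 N m at the start and 0.40 N m at the stop, and closes the gate as soon as it is let go.
- gate_grip (a point): Grip point of the gate knob, on its vertical axis at lane (55, -78, 176) mm. An upright black bar 38 mm long (this point's x, which points down the lane when closed), 12 thick, z = 151 to 193, over a 40 mm disc. Its shaft carries the gate arm, a 10 mm steel bar at z = 106 that reaches 96 mm along this point's y across the lane and sweeps down the lane as the knob is turned.
- bottle_small: A small white plastic bottle with a red cap, 48 mm across, 124 mm tall, loose, standing on the desk beside the low end of the lane on the robot's side; origin at the centre of its underside. Bystander.

How it is judged (in metres and radians):
On the way, in this order (a step that is already met when the one before it is completed fails the run):
1. the carton rests on the rollers at the closed gate, touched by nothing of the robot (x of carton in the frame of lane between -0.012 and 0.022 m and value of joint gate below 0.08 rad and linear speed of carton below 0.02 m/s and contact force between carton and the fingers below 0.05 N and angle between carton's own z axis and vertical below 0.25 rad), for 0.2 s.
2. the gate knob is twisted to its stop (value of joint gate above 1.27 rad), for 0.1 s.
At the end, for the whole second after the job is handed in: The carton lies flat on the rollers, between the guide rails, against the end stop (within 10 mm of it, square within 0.1 rad), at rest, and the gate has sprung back closed (within 0.08 rad) (x of carton in the frame of lane between 0.187 and 0.207 m and y of carton in the frame of lane between -0.012 and 0.03 m and z of carton in the frame of lane below 0.07 m and angle between the y axis of carton and the y axis of lane, either way round below 0.1 rad and angle between carton's own z axis and vertical below 0.22 rad and linear speed of carton below 0.02 m/s and value of joint gate below 0.08 rad); the robot touches nothing.
It fails at once if the carton is pressed by the fingers with more than 25 N (contact force between carton and the fingers above 25 N).
It fails at once if the carton is lifted (20 mm above the deck) (z of carton in the frame of lane above 0.129 m).
It fails at once if the carton is tipped over (angle between carton's own z axis and vertical above 0.6 rad).
It fails at once if the small bottle is knocked over (angle between bottle_small's own z axis and vertical above 0.5 rad).
It also fails if it takes over 62 s, if anything falls off the work surface, if the arm or the gripper's body presses on something with over 40 N, if the wrist force passes 120 N, or if a joint passes its speed limit or range.

## Working session

There is one attempt and no reset: what is moved stays moved. The work goes in short steps, Python scripts to look and compute and a tool call to move; the robot and the scene stay as the last step left them, time stands still between calls to the robot, and variables do not carry over. Pictures are saved under pics/ and viewed, about 8 in all and at most 12, crops included, and the job is handed in when it is done.

Besides the shell and the picture viewer there is one more tool, called after ">>>" by a JSON object that holds its "op" and its "data", one argument or row to a line. step_arm: Moves the arm, as the interface text tells. Its arguments: {"type":"object","properties":{"plan":{"type":"string"},"grip_force":{"type":"number"}},"required":["plan"]}

```bash
ls; mkdir -p pics; python3 - <<'E'
from rig import readout,cams,spotter,ctrl
import cv2,numpy as np
s=readout.sense();print(s)
for n in ["scene","top"]:
    p,d=cams.capture(n);cv2.imwrite(f"pics/{n}0.png",p[:,:,::-1]);np.save(f"{n}_d.npy",d)
    print(n,cams.camera_info(n))
    for t in ["lane","carton","gate","bottle_small"]:
        for r in spotter.regions_of(n,t)[:2]: print(t,r["conf"],r["extent"])
E
```

```text
pics
{'time_s': 0.0, 'joints': array([-1.46938889e+00,  3.13440667e-01,  1.49845352e+00, -2.04180343e-05,
        1.33094990e+00, -2.23411614e-01]), 'dq': array([ 0.00082171,  0.00155815,  0.00168526, -0.00101684,  0.00015526,
        0.00126981]), 'tau': array([-3.22048327e-04, -4.12259245e+01, -2.59744334e+01, -1.93736410e-04,
        4.14410635e-03,  4.18766376e-06]), 'eef_pos': array([ 167.49868064, -497.29723236,  230.73364871]), 'ee_rot': array([-6.25160536e-04,  9.86839951e-01,  1.61698857e-01,  2.82497383e-05]), 'force': array([0.82146487, 0.40373033, 0.56540035]), 'wrist_torque': array([-0.00055313, -0.03232642, -0.00301626]), 'grip_width': 0.9983546432374687}
scene {'vfov': 47.042973515020925, 'cx': 323.1651483019249, 'cy': 245.7443734121687, 'rvec': array([ 0.31543604, -2.66652722,  1.37387496]), 'tvec': array([483.73512926, 314.79625841, 625.89658906])}
lane 0.7 [290.0, 325.3, 229.0, 260.0]
carton 0.6 [344.6, 340.9, 90.1, 84.4]
gate 0.62 [312.8, 243.9, 77.7, 63.4]
bottle_small 0.66 [397.9, 239.2, 29.6, 66.6]
top {'vfov': 48.762852627157464, 'cx': 322.07967468585446, 'cy': 236.01701823886512, 'rvec': array([ 2.14240519, -2.2063166 ,  0.02776431]), 'tvec': array([-206.10207463,  567.95068224, 1115.0209502 ])}
lane 0.72 [312.5, 237.2, 237.3, 155.6]
carton 0.89 [227.9, 280.6, 62.1, 62.3]
carton 0.66 [310.2, 236.6, 230.8, 152.3]
gate 0.78 [324.0, 228.7, 26.4, 59.7]
bottle_small 0.82 [403.1, 286.8, 27.8, 22.7]
```

View both.

View pics/scene0.png

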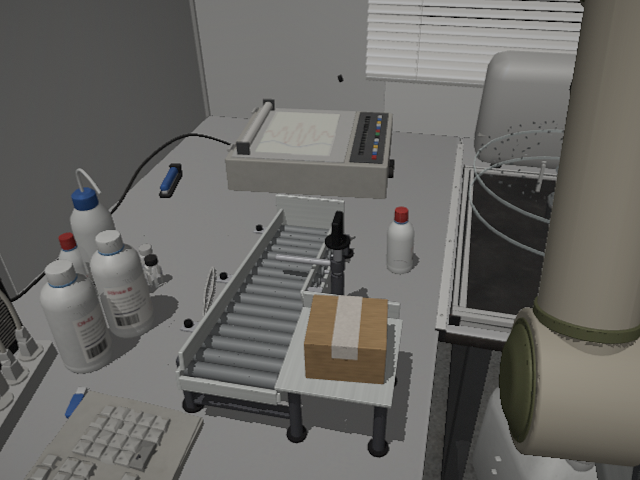

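View pics/top0.png

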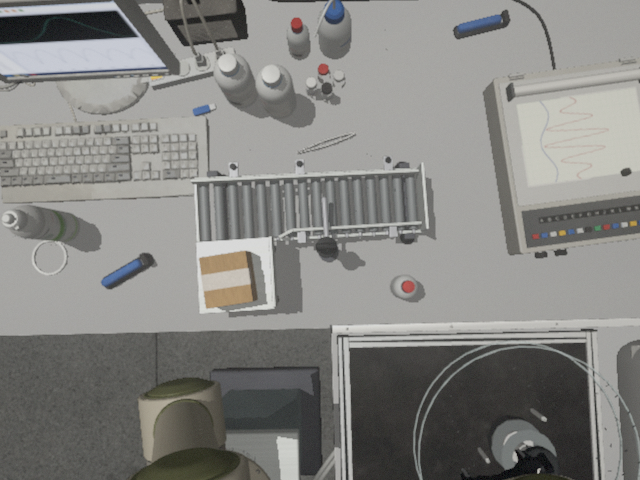

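```bash
cat > h.py <<'E'
import numpy as np,cv2
from rig import cams
def cloud(n,d,info=None):
    i=info or cams.camera_info(n);f=240/np.tan(np.radians(i["vfov"]/2))
    v,u=np.mgrid[0:480,0:640].astype(float)
    c=np.stack([(u-i["cx"])/f*d,(v-i["cy"])/f*d,d],-1)
    R=cv2.Rodrigues(np.array(i["rvec"]))[0]
    return (c-np.array(i["tvec"]))@R
def rect(P):
    (c,s,a)=cv2.minAreaRect(P[:,:2].astype(np.float32));return np.round(c,1),np.round(s,1),round(a,2)
E
python3 - <<'E'
from h import *
d=np.load("top_d.npy");W=cloud("top",d);v,u=np.mgrid[0:480,0:640]
def sel(u0,u1,v0,v1,z0,z1):
    m=(u>=u0)&(u<=u1)&(v>=v0)&(v<=v1)&(d>0)&(W[...,2]>z0)&(W[...,2]<z1);return W[m]
for n,a in dict(deck=(190,280,235,320,100,118),carton=(195,260,245,310,160,180),knob=(310,345,225,262,180,205),stop=(412,432,155,240,92,110),desk=(300,380,290,320,-30,30),bottle=(380,425,265,305,100,140),cheek=(262,285,235,320,122,145),farrail=(190,428,160,192,60,160)).items():
    P=sel(*a)
    if len(P)<5: print(n,len(P));continue
    print(n,len(P),P.mean(0).round(1),np.percentile(P[:,2],[5,50,95]).round(1),rect(P), cv2.boxPoints(cv2.minAreaRect(P[:,:2].astype(np.float32))).round(0).tolist())
P=sel(200,428,160,190,60,150)
# far rail: top edge line by y bins
for y in range(-420,40,40):
    Q=P[abs(P[:,1]-y+0)<6]
    if len(Q): print(y,len(Q),Q[np.argsort(-Q[:,2])][:4].round(1).tolist())
E
```

```text
deck 2749 [494.  -64.8 109. ] [105.2 109.1 112.5] (array([487.1, -58.3]), array([165.4, 152.9]), 88.35) [[408.0, -139.0], [561.0, -143.0], [566.0, 22.0], [413.0, 27.0]]
carton 2500 [477.4 -49.4 169.2] [166.3 169.2 172.1] (array([477.5, -48.8]), array([95.1, 89.3]), 7.15) [[425.0, -10.0], [436.0, -99.0], [530.0, -87.0], [519.0, 1.0]]
knob 143 [ 532.  -235.3  192.4] [189.1 192.7 195.2] (array([ 532.2, -235.1]), array([11.9, 36.6]), 2.62) [[525.0, -217.0], [527.0, -254.0], [539.0, -253.0], [537.0, -217.0]]
stop 252 [ 629.4 -429.   100.6] [ 94.  101.1 104.2] (array([ 628.9, -429.3]), array([130.2,   7. ]), 2.21) [[564.0, -428.0], [564.0, -435.0], [694.0, -430.0], [694.0, -423.0]]
desk 2505 [ 4.137e+02 -2.563e+02  2.000e-01] [-3.3  0.2  3.8] (array([ 413.7, -256.3]), array([171.6,  64.3]), 88.51) [[379.0, -341.0], [444.0, -343.0], [448.0, -171.0], [384.0, -170.0]]
bottle 154 [ 453.1 -386.4  119.8] [102.2 122.9 126.3] (array([ 452.3, -387.1]), array([22.6, 27.3]), 85.39) [[438.0, -397.0], [465.0, -399.0], [467.0, -377.0], [440.0, -375.0]]
cheek 272 [ 489.4 -130.4  132.8] [124.6 133.5 137. 
[... 784 characters left out ...]
.0], [676.1, -262.5, 100.5]]
-220 101 [[674.4, -219.2, 107.6], [676.3, -223.2, 107.5], [674.7, -215.2, 106.5], [674.7, -223.0, 105.0]]
-180 156 [[676.8, -180.3, 112.8], [673.2, -174.2, 111.8], [677.0, -182.1, 111.6], [675.3, -174.2, 111.5]]
-140 83 [[673.0, -136.0, 120.7], [675.1, -143.6, 118.8], [671.4, -135.7, 118.6], [671.3, -139.5, 118.4]]
-100 92 [[671.4, -97.7, 126.2], [673.7, -101.3, 123.9], [673.7, -99.3, 123.9], [671.6, -105.1, 123.9]]
-60 132 [[671.8, -59.9, 132.0], [667.9, -59.8, 131.8], [671.8, -63.5, 131.0], [669.9, -65.3, 130.4]]
-20 113 [[670.1, -20.6, 138.4], [670.4, -14.6, 137.8], [668.3, -24.0, 136.7], [670.4, -25.6, 135.2]]
20 2 [[659.1, 14.2, 103.3], [655.2, 14.3, 102.8]]
```

>>> {"op": "step_arm", "data": {
  "plan": "36.5 -34.7 0 16.4 50;36.5 -34.7 0 16.4 50;36.5 -34.7 0 16.4 50;36.5 -34.7 0 16.4 50;36.5 -34.7 0 16.4 50;36.5 -34.7 0 16.4 50;36.5 -34.7 0 16.4 50;36.5 -34.7 0 16.4 50;36.5 -34.7 0 16.4 50;36.5 -34.7 0 16.4 50",
  "grip_force": 40
}}

```text
time_s: 1.5
eef_pos: [401.6, -53.4, 231.6]
ee_rot: [0.0, 1.0, 0.019, 0.0]
force: [0.5, 0.3, 0.1]
grip_width: 0.504
```

>>> {"op": "step_arm", "data": {
  "plan": "0 0 5 0 50;0 0 9 0 50;0 0 11.0 0 50;0 0 11.0 0 50;0.3 0 11.0 0 50;0.5 0 11.0 0 50;0.7 0 11 0 50;0.9 0 11 0 50;0.9 0 11 0 50"
}}

```text
time_s: 2.4
eef_pos: [410.4, -55.2, 121.7]
ee_rot: [0.0, 1.0, 0.019, 0.0]
force: [-0.3, 0.0, -0.1]
grip_width: 0.5
```

```bash
python3 - <<'E'
from rig import cams
import cv2
p,d=cams.capture("scene");cv2.imwrite("pics/s1.png",cv2.resize(p[200:460,200:460,::-1],(520,520)))
E
```

```text
(no output)
```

View pics/s1.png

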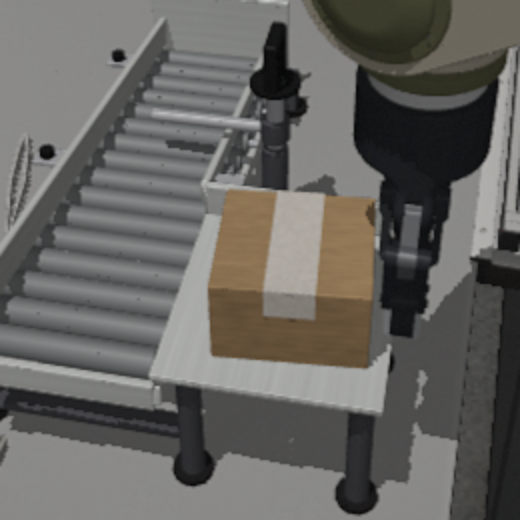

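>>> {"op": "step_arm", "data": {
  "plan": "0.15 0 0 0 50;0.3 0 0 0 50;0.45 0 0 0 50;0.6 0 0 0 50;0.75 0 0 0 50;0.9 0 0 0 50;1.05 0 0 0 50;1.2 0 0 0 50;1.35 0 0 0 50;1.5 0 0 0 50"
}}

```text
time_s: 3.45
eef_pos: [425.1, -54.5, 121.3]
ee_rot: [-0.0, 1.0, 0.019, -0.0]
force: [-0.9, 0.0, 0.4]
grip_width: 0.499
```

>>> {"op": "step_arm", "data": {
  "plan": "0.18 0 0 0 50;0.36 0 0 0 50;0.54 0 0 0 50;0.72 0 0 0 50;0.9 0 0 0 50;1.08 0 0 0 50;1.26 0 0 0 50;1.44 0 0 0 50;1.62 0 0 0 50;1.8 0 0 0 50"
}}

```text
time_s: 4.45
eef_pos: [443.1, -53.8, 121.3]
ee_rot: [-0.0, 1.0, 0.019, -0.0]
force: [-0.9, 0.5, 0.3]
grip_width: 0.505
```

>>> {"op": "step_arm", "data": {
  "plan": "0.18 0 0 0 50;0.36 0 0 0 50;0.54 0 0 0 50;0.72 0 0 0 50;0.9 0 0 0 50;1.08 0 0 0 50;1.26 0 0 0 50;1.44 0 0 0 50;1.62 0 0 0 50;1.8 0 0 0 50"
}}

```text
time_s: 5.45
eef_pos: [461.1, -53.1, 121.3]
ee_rot: [-0.0, 1.0, 0.019, -0.0]
force: [-0.3, -0.7, -0.7]
grip_width: 0.502
```

>>> {"op": "step_arm", "data": {
  "plan": "0.18 0 0 0 50;0.36 0 0 0 50;0.54 0 0 0 50;0.72 0 0 0 50;0.9 0 0 0 50;1.08 0 0 0 50;1.26 0 0 0 50;1.44 0 0 0 50;1.62 0 0 0 50;1.8 0 0 0 50"
}}

```text
time_s: 6.45
eef_pos: [479.1, -52.4, 121.3]
ee_rot: [0.0, 1.0, 0.019, 0.0]
force: [-1.5, -0.3, -0.1]
grip_width: 0.5
```

```bash
python3 - <<'E'
from rig import cams
from h import *
p,d=cams.capture("top");cv2.imwrite("pics/t2.png",cv2.resize(p[150:330,180:440,::-1],(780,540)))
W=cloud("top",d)
v,u=np.mgrid[0:480,0:640]
m=(u>190)&(u<270)&(v>170)&(v<310)&(W[...,2]>162)&(W[...,2]<177);print(rect(W[m]),m.sum())
E
```

```text
(array([525.2, -50.1]), array([125.1,  89.6]), 4.6) 1888
```

View pics/t2.png

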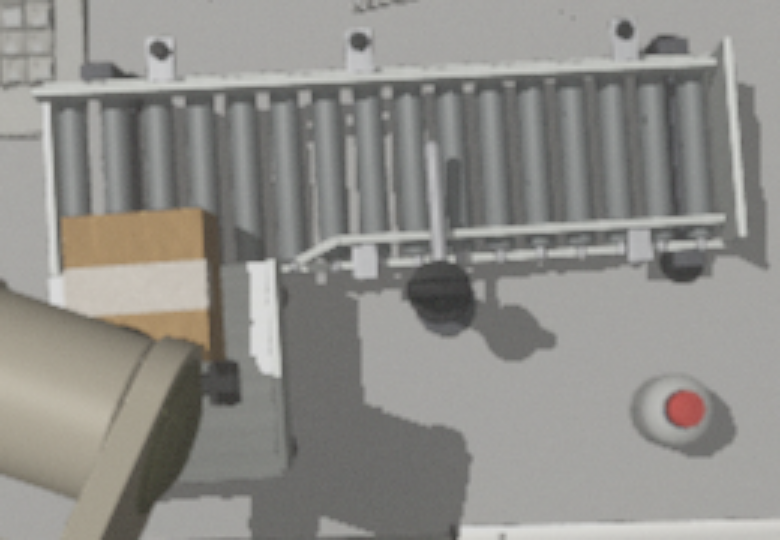

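>>> {"op": "step_arm", "data": {
  "plan": "0.18 0 0 0 50;0.36 0 0 0 50;0.54 0 0 0 50;0.72 0 0 0 50;0.9 0 0 0 50;1.08 0 0 0 50;1.26 0 0 0 50;1.44 0 0 0 50;1.62 0 0 0 50;1.8 0 0 0 50"
}}

```text
time_s: 7.5
eef_pos: [497.1, -51.7, 121.3]
ee_rot: [-0.0, 1.0, 0.019, 0.0]
force: [-0.6, -0.9, 0.1]
grip_width: 0.506
```

>>> {"op": "step_arm", "data": {
  "plan": "0.18 0 0 0 50;0.36 0 0 0 50;0.54 0 0 0 50;0.72 0 0 0 50;0.9 0 0 0 50;1.08 0 0 0 50;1.26 0 0 0 50;1.44 0 0 0 50;1.62 0 0 0 50;1.8 0 0 0 50"
}}

```text
time_s: 8.5
eef_pos: [515.1, -51.0, 121.3]
ee_rot: [-0.0, 1.0, 0.019, -0.0]
force: [-0.6, 0.3, 0.5]
grip_width: 0.504
```

>>> {"op": "step_arm", "data": {
  "plan": "0.18 0 0 0 50;0.36 0 0 0 50;0.54 0 0 0 50;0.72 0 0 0 50;0.9 0 0 0 50;1.08 0 0 0 50;1.26 0 0 0 50;1.44 0 0 0 50;1.62 0 0 0 50;1.8 0 0 0 50"
}}

```text
time_s: 9.5
eef_pos: [533.1, -50.3, 121.3]
ee_rot: [-0.0, 1.0, 0.019, -0.0]
force: [-1.4, -0.6, -0.0]
grip_width: 0.5
```

```bash
python3 - <<'E'
from rig import cams
from h import *
p,d=cams.capture("top");p2,d2=cams.capture("scene")
cv2.imwrite("pics/t3.png",np.hstack([cv2.resize(p[150:310,180:340,::-1],(400,400)),cv2.resize(p2[240:460,180:400,::-1],(400,400))]))
E
```

```text
(no output)
```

View pics/t3.png

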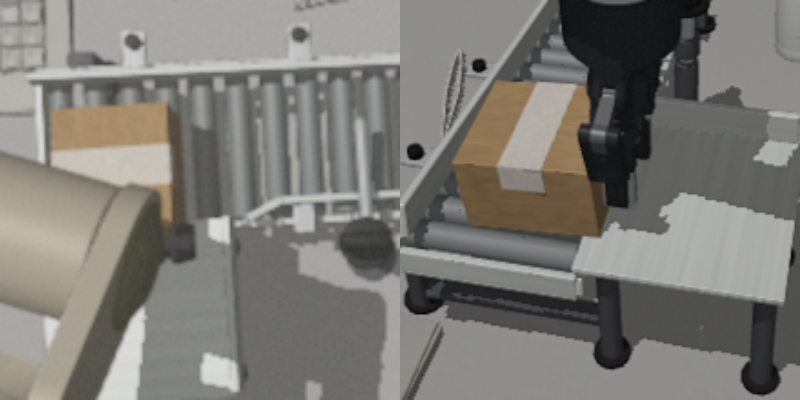

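>>> {"op": "step_arm", "data": {
  "plan": "0.15 0 0 0 50;0.3 0 0 0 50;0.45 0 0 0 50;0.6 0 0 0 50;0.75 0 0 0 50;0.9 0 0 0 50;1.0 0 0 0 50;1.1 0 0 0 50;1.2 0 0 0 50"
}}

```text
time_s: 10.5
eef_pos: [545.0, -49.9, 121.3]
ee_rot: [-0.0, 1.0, 0.019, -0.0]
force: [-1.0, 0.8, -0.6]
grip_width: 0.503
```

>>> {"op": "step_arm", "data": {
  "plan": "0.08 0 0 0 50;0.16 0 0 0 50;0.24 0 0 0 50;0.32 0 0 0 50;0.4 0 0 0 50"
}}

```text
time_s: 11.0
eef_pos: [549.0, -49.7, 121.3]
ee_rot: [0.0, 1.0, 0.019, 0.0]
force: [-0.4, -0.3, 0.6]
grip_width: 0.502
```

>>> {"op": "step_arm", "data": {
  "plan": "0.08 0 0 0 50;0.16 0 0 0 50;0.24 0 0 0 50;0.3 0 0 0 50"
}}

```text
time_s: 11.4
eef_pos: [552.0, -49.6, 121.3]
ee_rot: [-0.0, 1.0, 0.019, -0.0]
force: [0.2, -0.7, 0.4]
grip_width: 0.5
```

```bash
python3 - <<'E'
from rig import cams
from h import *
p,d=cams.capture("top");W=cloud("top",d)
O=np.array([608.1,-177.2]);ex=np.array([.038,-.9993]);ey=np.array([.9993,.038])
v,u=np.mgrid[0:480,0:640]
L=W[...,:2]-O; X=L@ex;Y=L@ey;Z=W[...,2]
m=(X>-185)&(X<-60)&(Y>-50)&(Y<90)&(Z>145)&(Z<185)&(p[...,0]>p[...,2]*1.0)
print(m.sum(),np.percentile(X[m],[1,99]),np.percentile(Y[m],[1,99]))
for y in range(-30,70,8):
    k=m&(abs(Y-y)<4)
    if k.sum()>5: print(y,k.sum(),np.median(Z[k]).round(1),X[k].min().round(),X[k].max().round())
# rail cross-section
for a in (-10,100,180):
    k=(abs(X-a)<8)&(Y>35)&(Y<90)&(Z<140)
    y=Y[k];z=Z[k]-80+.15*X[k];o=np.argsort(y);print(a,[(int(y[i]),int(z[i])) for i in o[::4]])
E
```

```text
Traceback (most recent call last):
IndexError: index -1 is out of bounds for axis 0 with size 0
```

```bash
python3 - <<'E'
from rig import cams
from h import *
p,d=cams.capture("top");p2,d2=cams.capture("scene")
cv2.imwrite("pics/t4.png",np.hstack([cv2.resize(p[150:310,180:340,::-1],(400,400)),cv2.resize(p2[200:420,180:400,::-1],(400,400))]))
W=cloud("top",d)
O=np.array([608.1,-177.2]);ex=np.array([.038,-.9993]);ey=np.array([.9993,.038])
L=W[...,:2]-O; X=L@ex;Y=L@ey;Z=W[...,2]
p=p.astype(int)
br=(p[...,0]-p[...,2]>35)&(Z>100)&(Z<180)&(X>-200)&(X<100)
print(br.sum(),np.percentile(X[br],[1,99]),np.percentile(Y[br],[1,99]))
hz=(Z-80+.15*X)
m=(X>-190)&(X<60)&(Y>-70)&(Y<80)&(hz>54)&(hz<66)
c=np.c_[X[m],Y[m]];print(m.sum(),rect(c))
for a in (-120,-10,100,180):
    k=(abs(X-a)<8)&(Y>35)&(Y<90)&(Z<140)
    y=Y[k];z=hz[k];o=np.argsort(y);print(a,[(int(y[i]),int(z[i])) for i in o[::4]])
E
```

```text
1661 [-47.03654418  39.42085204] [-33.47203837 374.78643625]
2297 (array([-2.4, 13. ]), array([88.3, 95.5]), 1.19)
-120 [(35, 3), (36, 0), (36, -5), (38, -95), (38, -4), (40, -1), (40, -97), (42, 0), (42, -96), (44, -1), (45, -97), (46, 1), (46, -96), (48, -1), (49, -9), (50, 0), (51, -95), (52, -2), (53, -8), (54, 0), (54, -5), (56, -99), (57, -8), (58, -3), (59, -6), (60, -2), (61, 4), (62, 0), (63, 24), (64, 11), (64, 12), (64, 11), (64, 22), (64, 8), (65, 4), (65, 30), (66, -96), (67, 30), (68, 34), (69, 28), (69, 28), (73, -96), (74, 10), (75, 6), (76, 14), (76, 9), (77, 14), (78, 11), (79, 8), (80, 11), (80, 8), (82, 10), (82, 11), (83, 12), (84, 9), (86, 10), (86, 8), (87, 13), (88, 10), (89, 14)]
-10 [(35, 59), (50, 56), (54, 59), (65, 29), (66, 27), (67, 34), (68, 30), (69, 31), (69, 31), (77, -2), (77, -3)]
100 [(35, 1), (36, -60), (37, 0), (39, -60), (39, -2), (41, 2), (41, -62), (43, 1), (43, -3), (45, 0), (45, -4), (47, 0), (48, -2), (49, 0), (50, -7), (51, -3), (53, 1), (54, -2), (55, 2), (56, -7), (57, 0), (58, -7), (60, 0), (61, 1), (62, -2), (63, 0), (64, 12), (64, 31), (64, 20), (64, 7), (64, 20), (64, 16), (66, 29), (66, 29), (68, 29), (69, 28), (70, -63), (76, -2), (76, -2), (78, -1), (79, -5)]
180 [(35, -55), (35, -1), (36, 3), (37, -2), (38, -3), (39, -1), (39, -1), (41, 0), (41, -2), (43, -51), (43, -4), (45, 2), (45, -3), (46, -5), (47, -1), (48, -1), (49, 1), (50, -3), (52, -2), (53, 3), (54, -1), (55, 0), (56, -4), (58, 0), (59, -3), (60, 1), (60, -4), (62, -3), (63, -4), (63, 25), (64, 26), (64, 11), (64, 21), (64, 20), (64, -3), (65, 29), (66, 33), (67, 28), (67, 28), (68, 31), (69, 30), (74, 9), (76, 10), (77, -2), (79, 6), (80, 11), (83, 10), (85, 8), (87, 8), (88, -51), (88, 11), (89, 7)]
```

View pics/t4.png

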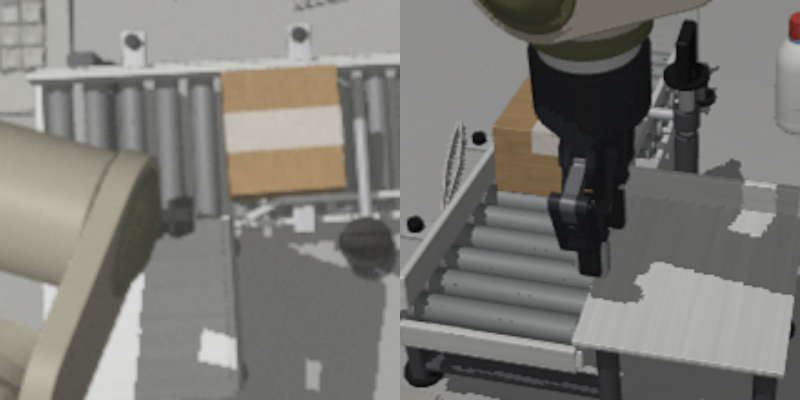

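>>> {"op": "step_arm", "data": {
  "plan": "-2 0 0 0 50;-5 0 -3 0 50;-7 0 -8 0 50;-7 0 -12 0 50;-7 0 -12 0 50"
}}

```text
time_s: 12.05
eef_pos: [483.5, -52.9, 247.0]
ee_rot: [0.002, 1.0, 0.019, 0.005]
force: [0.5, -0.6, -0.4]
grip_width: 0.499
```

```bash
cat > cart.py <<'E'
from rig import cams,readout
from h import *
O=np.array([608.1,-177.2]);ex=np.array([.038,-.9993]);ey=np.array([.9993,.038])
def cart(x0=-190,x1=260):
    p,d=cams.capture("top");W=cloud("top",d)
    L=W[...,:2]-O; X=L@ex;Y=L@ey;Z=W[...,2];hz=(Z-80+.15*X)
    p=p.astype(int)
    m=(X>x0)&(X<x1)&(Y>-70)&(Y<80)&(hz>54)&(hz<66)&(p[...,0]>90)
    c=np.c_[X[m],Y[m]];return m.sum(),rect(c),p
E
python3 - <<'E'
from cart import *
a=cart(-190,60);print(a[:2])
s=readout.sense();print(s["time_s"],s["joints"].round(3),s["eef_pos"].round(1))
a=cart(-190,60);print(a[:2])
E
```

```text
(np.int64(2286), (array([10.4, 14. ]), array([95.2, 87.7]), 88.54))
12.1 [-0.35   0.213  1.595  0.     1.328  1.182] [482.7 -52.6 243.8]
(np.int64(2283), (array([10.4, 14. ]), array([95.2, 87.7]), 88.52))
```

>>> {"op": "step_arm", "data": {
  "plan": "4.2 18.4 0 -90 60;4.2 18.4 0 -90 60;4.2 18.4 0 -90 60;4.2 18.4 0 -90 60;4.2 18.4 0 -90 60;4.2 18.4 0 -90 60;4.2 18.4 0 -90 60;4.2 18.4 0 -90 60;4.2 18.4 0 -90 60;4.2 18.4 0 -90 60"
}}

```text
time_s: 13.15
eef_pos: [530.7, -234.3, 239.2]
ee_rot: [-0.002, 0.72, 0.694, -0.0]
force: [1.0, -0.9, 0.2]
grip_width: 0.599
```

>>> {"op": "step_arm", "data": {
  "plan": "0 0 0 -4.1 60;0 0 0 -4.1 60;0 0 0 -4.1 60"
}}

```text
time_s: 13.45
eef_pos: [530.9, -234.4, 240.0]
ee_rot: [-0.001, 0.698, 0.716, -0.0]
force: [0.4, -0.4, -0.7]
grip_width: 0.601
```

```bash
python3 - <<'E'
from cart import *
s=readout.sense();print(s["joints"].round(3),s["eef_pos"].round(1),s["ee_rot"].round(4))
i=cams.camera_info("wrist");print(i)
p,d=cams.capture("wrist");cv2.imwrite("pics/w5.png",p[:,:,::-1])
E
```

```text
[-0.618  0.432  1.306  0.     1.406 -0.644] [ 530.9 -234.4  240. ] [-1.000e-03  6.978e-01  7.163e-01 -2.000e-04]
{'vfov': 65.70646984690485, 'cx': 319.02333016922086, 'cy': 242.5181459725598, 'rvec': array([-2.87768113, -0.0372987 , -0.0032362 ]), 'tvec': array([-524.82398558, -276.50781289,  322.69601528])}
```

View pics/w5.png

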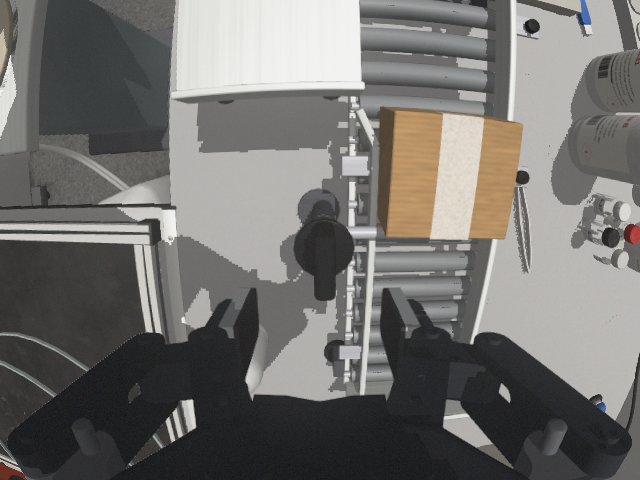

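>>> {"op": "step_arm", "data": {
  "plan": "0 0.1 4.5 0 60;0 0.1 7.5 0 60;0 0.1 8.2 0 60;0 0.1 8.2 0 60;0 0.1 8.2 0 5;0 0.1 8.2 0 5;0 0.1 8.2 0 5;0 0.1 8.2 0 5;0 0.1 8.2 0 5;0 0.1 8.2 0 5",
  "grip_force": 80
}}

```text
time_s: 14.5
eef_pos: [533.6, -234.9, 161.0]
ee_rot: [0.003, 0.697, 0.717, 0.001]
force: [8.1, 0.1, 2.9]
grip_width: 0.123
```

>>> {"op": "step_arm", "data": {
  "plan": "0 0.15 0 5 0;0 0.15 0 13 0;0 0.15 0 21 0;0 0.15 0 29 0;0 0.15 0 37 0;0 0.15 0 45 0;0 0.15 0 53 0;0 0.15 0 61 0;0 0.15 0 69 0;0 0.15 0 75 0"
}}

```text
time_s: 15.5
eef_pos: [534.0, -235.0, 160.9]
ee_rot: [0.001, 0.99, 0.142, 0.001]
force: [-0.6, -1.4, 5.4]
grip_width: 0.127
```

```bash
python3 - <<'E'
from cart import *
s=readout.sense();print({k:np.round(s[k],3) for k in("joints","ee_rot","force","wrist_torque","grip_width")})
n,r,p=cart();print(n,r)
cv2.imwrite("pics/t6.png",cv2.resize(p[150:320,220:440,::-1].astype(np.uint8),(660,510)))
E
```

```text
{'joints': array([-6.150e-01,  4.980e-01,  1.416e+00, -1.000e-03,  1.225e+00,
        6.700e-01]), 'ee_rot': array([0.001, 0.99 , 0.142, 0.001]), 'force': array([-0.563, -1.354,  5.407]), 'wrist_torque': array([0.025, 0.286, 0.363]), 'grip_width': np.float64(0.127)}
2381 (array([170. ,  11.7]), array([130.3, 172.8]), 89.73)
```

View pics/t6.png

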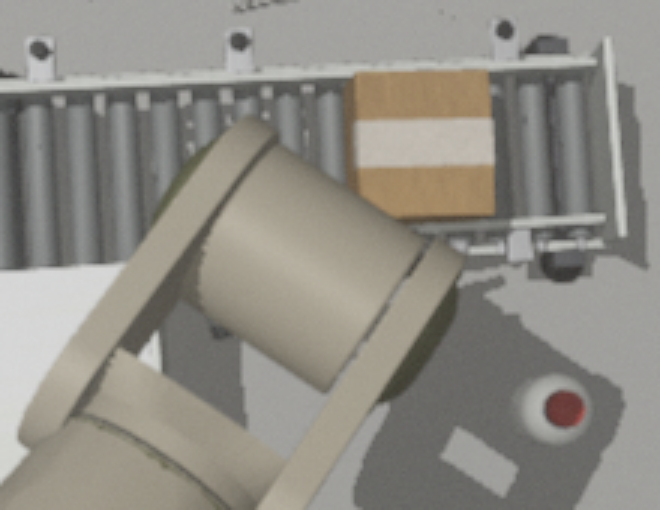

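>>> {"op": "step_arm", "data": {
  "plan": "0 0 0 2 0;0 0 0 3.5 0;0 0 0 3.5 0;0 0 0 3.5 0;0 0 0 3.5 0"
}}

```text
time_s: 16.05
eef_pos: [534.0, -235.0, 161.0]
ee_rot: [0.001, 0.993, 0.116, 0.001]
force: [-0.4, -0.6, 5.4]
grip_width: 0.126
```

```bash
python3 - <<'E'
from cart import *
s=readout.sense();print({k:np.round(s[k],3) for k in("eef_pos","ee_rot","force","wrist_torque","grip_width")})
n,r,p=cart(130,248);print(n,r)
E
```

```text
{'eef_pos': array([ 533.99 , -235.002,  160.976]), 'ee_rot': array([0.001, 0.993, 0.116, 0.001]), 'force': array([-0.371, -0.629,  5.43 ]), 'wrist_torque': array([0.035, 0.278, 1.09 ]), 'grip_width': np.float64(0.126)}
2103 (array([197.7,   2.1]), array([119.4, 100.6]), 89.96)
```

>>> {"op": "step_arm", "data": {
  "plan": "0 0 0 0 0;0 0 0 0 0;0 0 0 0 0;0 0 0 0 0"
}}

```text
time_s: 16.5
eef_pos: [534.0, -235.0, 160.9]
ee_rot: [0.001, 0.993, 0.116, 0.001]
force: [0.0, -0.8, 5.5]
grip_width: 0.13
```

```bash
python3 - <<'E'
from cart import *
for _ in range(2):
    n,r,p=cart(130,248);print(n,r)
p2,_=cams.capture("scene")
p=p.astype(np.uint8)
cv2.imwrite("pics/t7.png",np.hstack([cv2.resize(p[150:310,280:440,::-1],(400,400)),cv2.resize(p2[160:380,220:440,::-1],(400,400))]))
E
```

```text
2106 (array([196.7,   2. ]), array([119.1, 102.2]), 89.9)
2116 (array([198.6,   2. ]), array([118.8,  98.6]), 89.99)
```

View pics/t7.png

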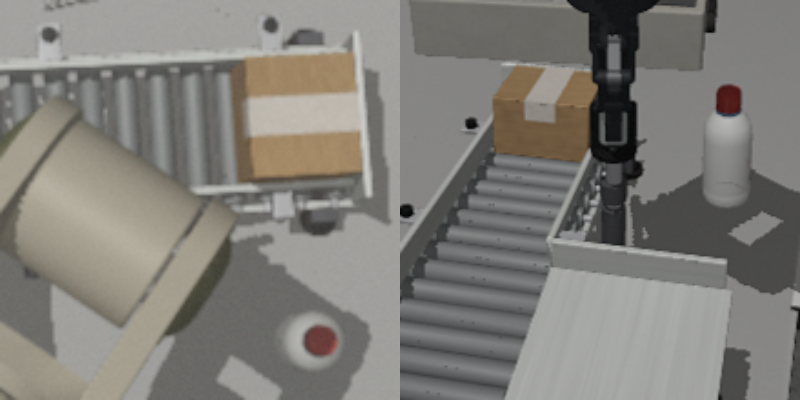

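>>> {"op": "step_arm", "data": {
  "plan": "0 0 0 0 85;0 0 0 0 85;0 0 0 0 85;0 0 0 0 85;0 0 0 0 85;0 0 0 0 85;0 0 0 0 85;0 0 -2 0 85;0 0 -5 0 85;0 0 -9 0 85"
}}

```text
time_s: 17.65
eef_pos: [532.9, -234.1, 249.1]
ee_rot: [-0.001, 0.993, 0.114, -0.001]
force: [0.3, 0.3, -0.3]
grip_width: 0.849
```

>>> {"op": "step_arm", "data": {
  "plan": "-5 0 -9 0 85;-10 0 -9 0 85;-15 0 -9 0 85;-17 0 -9 0 85;-17 0 -9 0 85;-17 0 -9 0 85;-17 0 -9 0 85"
}}

```text
time_s: 18.35
eef_pos: [368.6, -272.9, 339.0]
ee_rot: [-0.0, 0.993, 0.114, 0.0]
force: [0.2, -0.2, -0.1]
grip_width: 0.849
```

```bash
python3 - <<'E'
from cart import *
n,r,p=cart(130,246);print(n,r,readout.sense()["eef_pos"])
p2,_=cams.capture("scene")
p=p.astype(np.uint8)
cv2.imwrite("pics/t8.png",np.hstack([cv2.resize(p[150:310,280:440,::-1],(400,400)),cv2.resize(p2[160:380,220:440,::-1],(400,400))]))
E
```

```text
2047 (array([204. ,  13.9]), array([95.3, 84.2]), 89.88) [ 368.83409785 -272.79369107  338.79735243]
```

View pics/t8.png

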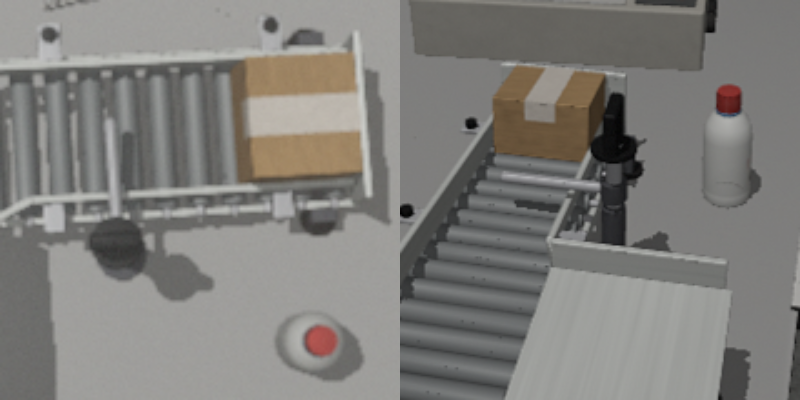

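Carton is square against the end stop, the gate arm is straight across the lane, the bottle is standing, and the robot is clear.

```bash
python3 -c "
from rig import workorder;print(workorder.finish_job())"
```

```text
the job is handed in; nothing more can be done
None
```

I handed the job in at about 18 s of the 62 s allowed. The carton is at the end stop, the gate is closed behind it and the bottle is still standing.

- **Push:** I pushed the carton off the deck with the half-open fingers at 18 mm/s or less. The force stayed within about 2 N. I never felt a clear push-back from the far rail. The carton dropped on to the rollers and rolled off during the last few millimetres.
- **At the gate:** The camera showed it between the rails, with its origin near lane x = 1.5 mm, after the arm had backed away. Two pictures about 0.1 s apart gave the same position, so it was at rest.
- **Gate:** I gripped the knob at 80 N and twisted it about 78° clockwise. The wrist torque rose to 1.09 N m, well above the spring's 0.40 N m, so I took it to be at its stop. I held it there until the carton reached the end stop, then let go.
- **Last checks:** The carton is square against the end stop, at lane y about 14 mm. The camera box round its top was cut short at the end stop, so I have no exact final x. The gate arm is straight across the lane and the arm is well clear. I judged the arm's closed angle by eye only. `finish_job` gave no verdict.

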